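# Ring for the fitter and present the square rivet pot on the parts carousel

### The job

First ring the call bell by pressing its plunger right down to its stop and letting it come back up. Then take the parts carousel by its upright handle, turn it smoothly until the square pot faces squarely at the front pointer of the carousel's base, and keep gripping the handle so that the turntable stays still for the fitter to pick: the program finishes while still holding it. Leave the loose things on the bench where they are.

Things in the scene. Friction and masses are not known exactly. Their poses are not given: they have to be found in the camera images.
- bell: steel call bell (desk bell), a dome 82 mm across on a dark round base 92 mm across, screwed to the bench; the dome is 50 mm high. Origin: centre of its underside on the bench, z up.
- plunger_top (a point): top centre of the bell's plunger, a steel mushroom knob 24 mm across that stands over the middle of the dome; its top is 72 mm above the bench when up. It is pushed straight down.
- plunger (a joint): travel of the bell's plunger, 0 = up, 0.007 m = fully down at its stop; a spring returns it (about 1.5 N to start it, about 5 N at the stop).
- carousel: fixed grey base of the parts carousel, a round foot 210 mm across screwed to the bench, with a tongue and an upright pointer on its front side. Origin: centre of its underside on the bench, under the turning axis; z up, its own -x axis points from the turning axis to the pointer (the carousel's front, roughly toward the robot).
- pointer (a point): tip of the front pointer, a steel pin 14 mm thick that tapers to a point, on the base's tongue, 156 mm from the turning axis; tip 56 mm above the bench.
- turntable (a joint): angle of the turntable, rad, growing counterclockwise seen from above; 0 (or a whole turn) = square pot exactly at the front pointer. It turns freely both ways with light friction (about 0.03 N m), in steps of any size, limits -7 and 13 rad.
- square_pot (a point): centre of the mouth of the square pot, 88 mm from the turning axis and 82 mm above the bench. The turntable is an aluminium disc 252 mm across, top 32 mm above the bench; on it stand five open aluminium pots 50 mm high at 60 degree steps: one square (52 x 52 mm), four round (52 mm across). Some round pots hold a spring sheet holder, standing up to about 100 mm above the bench; the square pot holds a few rivets.
- handle: upright black handle of the turntable, a revolving sleeve 22 mm thick, 100 mm long, from 40 to 140 mm above the bench, 95 mm from the turning axis, standing in the sixth place, between pots, 120 degrees counterclockwise (from above) from the square pot. Origin: centre of its lower end, 40 mm above the bench, z up. The sleeve spins freely on its own pin, so a grip need not turn with the turntable.
- handle_top (a point): top centre of the handle, 140 mm above the bench.
- oil_bottle: loose bystander: squeeze bottle, 52 mm across, 140 mm high, standing behind between bell and carousel. Origin: centre of its underside, z up.
- punch: loose bystander: steel centre punch 108 mm long, 12 mm thick, lying on the bench toward the robot. Origin: centre of its underside.
- green_tape: loose bystander: roll of tape 80 mm across, 18 mm high, lying flat right of the bell. Origin: centre of its underside.
- screwdriver: loose bystander: screwdriver 186 mm long, handle 26 mm thick, lying on the bench left of the robot. Origin: centre of its underside.
Mind the look-alikes: they are no part of the job. Of the things like the bell, leave any that is brown, green or purple; of the rest the smaller one is meant.

How it is judged (in metres and radians):
On the way, in this order (a step that is already met when the one before it is completed fails the run):
1. the bell's plunger is pressed down to its stop (value of joint plunger above 0.0058 m), for 0.05 s.
2. the plunger has come back up (value of joint plunger below 0.002 m), for 0.1 s.
3. the handle is held and the square pot faces the pointer (contact force between the fingers and handle above 1.5 N and x of square_pot in the frame of carousel below -0.06 m and y of square_pot in the frame of carousel between -0.012 and 0.012 m), for 0.2 s.
At the end, for the whole second after the job is handed in: The square pot's centre is in front of the turning axis and within 12 mm sideways (about 8 degrees) of the line from the axis to the pointer; the turntable is at rest (under 0.1 rad/s); the fingers still hold the handle (contact force over 1.5 N); the bell's plunger is up (all of step 3 and velocity of joint turntable between -0.1 and 0.1 rad/s and value of joint plunger below 0.002 m); the arm keeps its last pose, push and grip.
It fails at once if the turntable is spun or jerked (faster than 3 rad/s) (velocity of joint turntable above 3 rad/s or velocity of joint turntable below -3 rad/s).
It fails at once if a loose bystander is shoved more than 30 mm or the bottle is knocked over (distance of any of oil_bottle, punch, green_tape, screwdriver from where it was at the start of the episode above 0.03 m or angle between oil_bottle's own z axis and vertical above 0.5 rad).
It also fails if it takes over 51 s, if anything falls off the work surface, if the arm or the gripper's body presses on something with over 40 N, if the wrist force passes 120 N, or if a joint passes its speed limit or range.

### The arm

A 6-joint arm with a two-finger parallel gripper is mounted at the origin on the work surface; the furniture and walls round the work are solid. World frame = base frame: x ahead of the robot, y to its left, z up, the work surface at z = 0. Lengths are in m, angles in degrees, forces in N, time in s.
With the tool pointing down it reaches from about 0.4 to 0.825 m from the base axis. Payload 7 kg.
Tool frame: the origin (TCP) lies at the centre of the arm's flange, where the gripper is bolted on; the fingertips stand 178 mm ahead of it and the grasp point (between the pads) lies 159 mm ahead of it; x points along the fingers, y is the direction in which the jaws open and shut, and the axes are right-handed (so a half turn about x gives the same grasp; the last joint's range is limited). The gripper opens to 88 mm and grips with 3 to 60 N. Pads are 19 mm wide; open, the fingers measure 130 mm over their backs; the gripper's body (78 mm by 193 mm) begins 47 mm behind the grasp point.
Start: joints at [82.97, 20.546, 0.682, 0, -70.136, -16.507], TCP at [0.27, 0.619, 0.405] pointing down, gripper open.
Joint ranges: [-176.03, 176.03], [-82.01, 121.73], [-58.28, 71.71], [-173.87, 95.51], [-174.79, -0.11], [-173.66, 173.66]. Speed limits (degrees/s): [136.94, 136.94, 172.46, 180, 180, 180].

### API

Orientations are given as [roll, pitch, yaw] about the fixed x, y, z axes, in that order (R = Rz(yaw) Ry(pitch) Rx(roll)).
In Python, from plant import ctrl gives the robot as it stands. The module is installed in compiled form; this text tells all that it offers.
- The arm moves only by the shell command python3 -m inch 'ROWS'. ROWS is JSON, one flat list of numbers, 7 for each row, row after row: the shift along the tool's x, y, z in m, then the turn, a rotation vector about the tool's x, y, z in degrees, then the finger opening in m, from 0 to 0.0876. In form: [dx, dy, dz, rx, ry, rz, hand, dx, dy, dz, rx, ry, rz, hand, ...]. A call has 1 to 20 rows; each row shifts and turns the pose as measured when the row begins, along the tool's axes as they then stand; what a row does not reach is not made up. A row lasts 1/8 s, in which the tool goes at most 62.5 mm and 10.7 degrees, less where a joint would pass 70% of its speed; a pose out of reach is approached as far as the arm can. A call with a gripper value outside its range is refused whole. The fingers move at their own pace and stop on an object; the grip force is fixed at half the most. Time passes only in rows, so rows that do not move let the fingers close. It gives the time, the measured TCP pose, the force and the opening at its end, in the units of the state.
- ctrl.get_obs(): the state, without advancing time (a new reading comes with each control period).
- ctrl.snapshot(name): name is "scene" or "top" or "wrist"; returns a dict with "color" (384x512x3 uint8, red, green, blue), "depth" (384x512 float32, m along the optical axis (not along the pixel's ray), 0 where there is no reading), "K" (3x3 intrinsics, pixels), "position" and "attitude" of the camera in the world; the wrist camera has in their place "hand_eye" (4x4, takes a point from camera to tool coordinates, whose origin is the TCP and whose axes are the tool frame's). Camera axes: x right, y up, looking along -z (the intrinsics and any distortion apply to the point x, -y, -z); pixel columns grow to the right and rows downward; lengths in m; the calibration is good to about 2 mm. A picture is of the moment at which its call begins: read the wrist's pose just before it.
- ctrl.close_job(): hands the job in, once; it reports no verdict.
The state is a dict: "clock": time; "joint_pos": joint angles; "qvel": joint speeds; "tau": joint torques, N m; "tool_pos": TCP position; "orientation": TCP orientation; "force": force on the tool from outside, world axes, zero at the start; "moment": the same for the moment, N m; "opening": finger opening in m.
Only numpy, scipy, OpenCV 4.12 (cv2) and the standard library are available. Lean on these libraries where they do the work, as an engineer would, in place of code of your own. Each camera call takes 0.05 s, during which the arm holds its last target.

## Working session

There is one attempt and no reset: what is moved stays moved. The work goes in short steps, Python scripts to look and compute and a shell command to move; the robot and the scene stay as the last step left them, time stands still between calls to the robot, and variables do not carry over. Pictures are saved under pics/ and viewed, and the job is handed in when it is done.

```bash
mkdir -p pics; ls; cat > h.py <<'E'
import numpy as np, cv2
from plant import ctrl
from scipy.spatial.transform import Rotation as R
def snap(n,name):
    o=ctrl.get_obs(); s=ctrl.snapshot(n); np.savez('pics/'+name,**{k:np.array(v) for k,v in s.items()},tp=o['tool_pos'],to=o['orientation'])
    cv2.imwrite(f'pics/{name}.png',s['color'][:,:,::-1]); return s
E
python3 - <<'E'
from h import *
print(ctrl.get_obs())
for n in('scene','top','wrist'):
    s=snap(n,n+'0'); print(n,s['K'],{k:v for k,v in s.items() if k not in('color','depth','K')})
E
```

```text
pics
{'clock': 0.0, 'joint_pos': array([ 8.29712835e+01,  2.05921621e+01,  6.30886763e-01, -1.97639610e-02,
       -7.01334553e+01, -1.65050818e+01]), 'qvel': array([-0.05901619, -0.09858606, -0.02109627, -0.02615554, -0.00887207,
        0.0880658 ]), 'tau': array([ 6.22399966e-04, -5.82716167e+01,  2.93058211e+01,  6.99704155e+00,
        7.15020869e-03, -1.42699992e-04]), 'tool_pos': array([0.26946386, 0.61866216, 0.4036934 ]), 'orientation': array([  95.41032788,   89.90346403, -108.13020218]), 'force': array([ 0.15353026, -0.63415684,  0.44180968]), 'moment': array([ 0.01754868, -0.0188021 , -0.05120139]), 'opening': 0.08768148081428878}
scene [[391.58394188   0.         257.3173886 ]
 [  0.         391.58394188 192.17448203]
 [  0.           0.           1.        ]] {'position': array([ 0.00349045, -1.12758399,  0.89118903]), 'attitude': array([ 53.64742348,  -0.27565391, -23.78734714])}
top [[348.60624442   0.         255.59286441]
 [  0.         348.60624442 190.81597465]
 [  0.           0.           1.        ]] {'position': array([ 0.29928171, -0.14230291,  1.24487693]), 'attitude': array([  6.56526696,  -1.47268205, -89.53341197])}
wrist [[305.35453329   0.         259.37579443]
 [  0.         305.35453329 192.06782307]
 [  0.           0.           1.        ]] {'hand_eye': array([[ 5.07894752e-04,  2.64953826e-01, -9.64260967e-01,
         2.05154812e-02],
       [ 9.99999870e-01, -1.71661957e-04,  4.79550879e-04,
        -7.33382657e-04],
       [-3.84680842e-05, -9.64261085e-01, -2.64953879e-01,
        -7.15732032e-02],
       [ 0.00000000e+00,  0.00000000e+00,  0.00000000e+00,
         1.00000000e+00]])}
```

View pics/scene0.png

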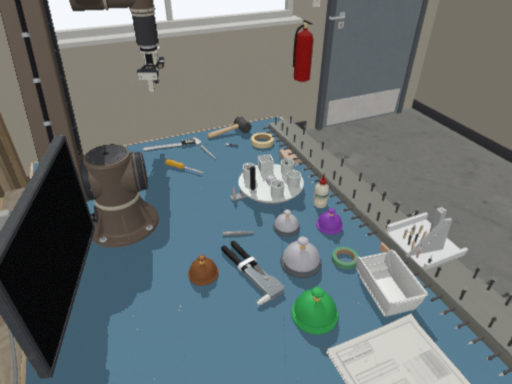

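View pics/top0.png

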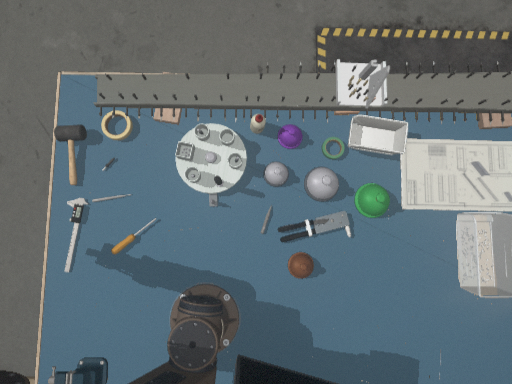

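View pics/wrist0.png

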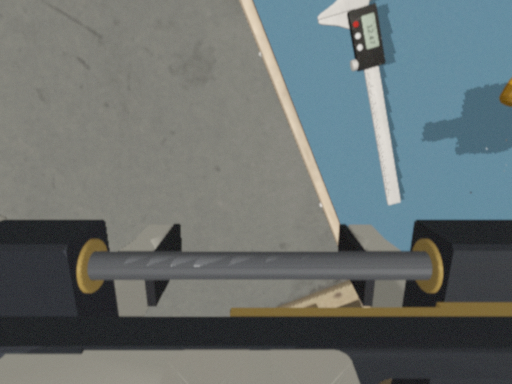

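Bell candidates in the top view: grey at (276,174), a larger grey at (322,183), and purple, green and brown decoys. The carousel is centred near (211,158), the black handle near (217,181), the square pot near (186,152) and the pointer near (213,198). Next I enlarge the region and measure.

```bash
cat >> h.py <<'E'
class V:
    def __init__(s,name):
        d=np.load(f'pics/{name}.npz'); s.c=d['color'];s.d=d['depth'];s.K=d['K']
        if 'hand_eye' in d:
            T=np.eye(4);T[:3,:3]=R.from_euler('xyz',d['to'],degrees=True).as_matrix();T[:3,3]=d['tp'];T=T@d['hand_eye'];s.R=T[:3,:3];s.p=T[:3,3]
        else: s.R=R.from_euler('xyz',d['attitude'],degrees=True).as_matrix();s.p=d['position']
    def ray(s,u,v):
        k=np.linalg.inv(s.K)@np.array([u,v,1.]); return s.R@np.array([k[0],-k[1],-k[2]])
    def plane(s,u,v,z):
        r=s.ray(u,v); return s.p+r*(z-s.p[2])/r[2]
    def dep(s,u,v):
        return s.p+s.ray(u,v)*s.d[int(round(v)),int(round(u))]
    def cloud(s):
        vv,uu=np.mgrid[:384,:512]; k=np.stack([uu,vv,np.ones_like(uu)],-1)@np.linalg.inv(s.K).T
        k=k*[1,-1,-1]; return s.p+(k@s.R.T)*s.d[...,None]
    def px(s,P):
        q=s.R.T@(np.array(P)-s.p); q=q*[1,-1,-1]; q=s.K@q; return q[:2]/q[2]
E
python3 - <<'E'
from h import *
for n,b in(('top0',(160,100,300,220)),('scene0',(215,130,345,270))):
    v=V(n); x0,y0,x1,y1=b
    cv2.imwrite(f'pics/{n}c.png',cv2.resize(v.c[y0:y1,x0:x1,::-1],None,fx=4.2,fy=4.2,interpolation=cv2.INTER_CUBIC))
v=V('top0')
for u,w in((276,174),(322,183),(290,135),(372,200),(250,250),(217,181),(211,158),(186,152),(230,200)): print(u,w,v.dep(u,w).round(3))
E
```

```text
276 174 [ 0.497 -0.242  0.049]
322 183 [ 0.464 -0.398  0.069]
290 135 [ 0.637 -0.292  0.047]
372 200 [ 0.408 -0.57   0.068]
250 250 [ 0.233 -0.155 -0.   ]
217 181 [ 0.458 -0.045  0.132]
211 158 [ 0.549 -0.016  0.054]
186 152 [0.572 0.073 0.041]
230 200 [ 0.409 -0.082 -0.   ]
```

View pics/top0c.png

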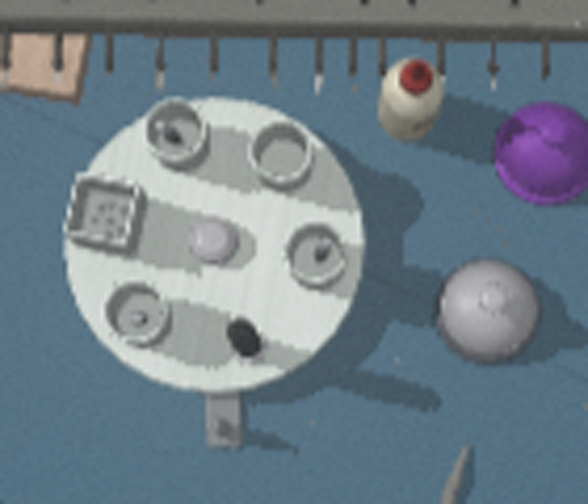

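View pics/scene0c.png

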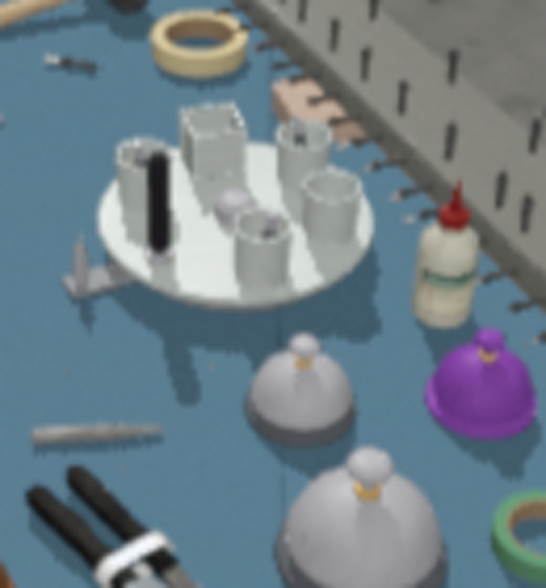

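```bash
python3 - <<'E'
from h import *
v=V('top0'); P=v.cloud(); s=V('scene0')
m=(np.abs(P[...,2]-.032)<.006)&(np.hypot(P[...,0]-.54,P[...,1])<.16)
n,l,st,c=cv2.connectedComponentsWithStats(m.astype(np.uint8)); k=1+np.argmax(st[1:,4])
cn=max(cv2.findContours((l==k).astype(np.uint8),0,cv2.CHAIN_APPROX_NONE)[0],key=len)[:,0]
W=np.array([v.plane(a,b,.032)[:2] for a,b in cn]); c,r=cv2.minEnclosingCircle(cv2.convexHull(W.astype(np.float32))); print('disc',c,r)
A=np.c_[2*W,np.ones(len(W))]; h=cv2.convexHull(W.astype(np.float32))[:,0]
A=np.c_[2*h,np.ones(len(h))];x=np.linalg.lstsq(A,(h**2).sum(1),rcond=None)[0];print('fit',x[:2],np.sqrt(x[2]+x[:2]@x[:2]))
c=x[:2]
# two-view
def tri(a,b):
    r1,r2=v.ray(*a),s.ray(*b); t=np.linalg.lstsq(np.c_[r1,-r2],s.p-v.p,rcond=None)[0]
    p,q=v.p+r1*t[0],s.p+r2*t[1]; return ((p+q)/2).round(4),np.linalg.norm(p-q).round(4)
T=lambda x,y:(160+(x+.5)/4.2-.5,100+(y+.5)/4.2-.5); S=lambda x,y:(215+(x+.5)/4.2-.5,130+(y+.5)/4.2-.5)
print('knob',tri(T(492,297),S(303,344)), v.plane(*T(492,297),.068))
print('handle top',tri(T(239,330),S(158,155)))
print('pointer tip',tri(T(222,428),S(80,238)))
print('square',v.plane(*T(107,207),.082))
print('bottle',v.plane(*T(417,75),.14))
for n in (v,s):
    Q=n.cloud(); m=(Q[...,2]>.11)&(Q[...,2]<.16)&(np.hypot(Q[...,0]-c[0],Q[...,1]-c[1])<.12); print(m.sum(),Q[m].mean(0) if m.any() else '')
    m=(Q[...,2]>.055)&(Q[...,2]<.09)&(np.hypot(Q[...,0]-.497,Q[...,1]+.242)<.04); print(m.sum(),Q[m].mean(0) if m.any() else '')
    m=(Q[...,2]>.012)&(Q[...,2]<.09)&(np.hypot(Q[...,0]-.497,Q[...,1]+.242)<.07); print(m.sum(),Q[m].mean(0),Q[m].min(0),Q[m].max(0))
E
```

```text
disc (0.5565725564956665, -0.013050992041826248) 0.12564976513385773
fit [ 0.55680083 -0.01277999] 0.12496964094835827
knob (array([ 0.5058, -0.2432,  0.0672]), np.float64(0.0018)) [ 0.50649463 -0.24346479  0.068     ]
handle top (array([ 0.4658, -0.0441,  0.1378]), np.float64(0.001))
pointer tip (array([ 0.3984, -0.0253,  0.0579]), np.float64(0.0012))
square [0.57367827 0.06897203 0.082     ]
bottle [ 0.66833065 -0.17854199  0.14      ]
41 [ 0.46586617 -0.04516872  0.13301113]
37 [ 0.50603918 -0.24445187  0.0714055 ]
413 [ 0.50278358 -0.24294509  0.04036197] [ 0.46551217 -0.28461502  0.01285779] [ 0.54508525 -0.20542378  0.07666776]
49 [ 0.46315778 -0.05157142  0.12570288]
33 [ 0.50279107 -0.24923447  0.06849859]
383 [ 0.49645301 -0.26085718  0.03716382] [ 0.46293791 -0.28790417  0.0125519 ] [ 0.5387947  -0.21836925  0.07231239]
```

```bash
cat >> h.py <<'E'
def go(target,yaw=None):
    o=ctrl.get_obs(); M=R.from_euler('xyz',o['orientation'],degrees=True).as_matrix()
    d=M.T@(np.array(target)-o['tool_pos']); print('t',o['clock'],'pos',o['tool_pos'].round(4),'F',o['force'].round(2),'open',round(o['opening'],4),'j',o['joint_pos'].round(1)); print('tool axes (cols)\n',M.round(3)); print('shift',d.round(4))
    a=np.degrees(np.arctan2(M[1,1],M[0,1])); print('jaw yaw',a.round(1))
    # level: rotvec to make x straight down, jaw yaw = yaw
    y=np.radians(a if yaw is None else yaw); x=np.array([0,0,-1.]);Y=np.array([np.cos(y),np.sin(y),0]);D=np.c_[x,Y,np.cross(x,Y)]
    print('turn',np.degrees(R.from_matrix(M.T@D).as_rotvec()).round(2))
E
python3 -c "
from h import *
go((.52,.2,.40))"
```

```text
t 0.15 pos [0.2695 0.6187 0.404 ] F [ 0.16 -0.42  0.57] open 0.0879 j [ 83.   20.6   0.6  -0.  -70.1 -16.5]
tool axes (cols)
 [[-0.    -0.399 -0.917]
 [-0.001 -0.917  0.399]
 [-1.     0.001 -0.   ]]
shift [ 0.0043  0.2838 -0.3969]
jaw yaw -113.5
turn [ 0.   -0.01 -0.07]
```

```bash
python3 -m inch '[0,0.026,-0.044,0,0,0,0.02, 0,0.026,-0.044,0,0,0,0, 0,0.026,-0.044,0,0,0,0, 0,0.026,-0.044,0,0,0,0, 0,0.026,-0.044,0,0,0,0, 0,0.026,-0.044,0,0,0,0, 0,0.026,-0.044,0,0,0,0, 0,0.026,-0.044,0,0,0,0]'; python3 -c "
from h import *
go((.506,-.2435,.35))"
```

```text
clock: 1.15
tool_pos: [0.5136, 0.2803, 0.4019]
orientation: [90.6, 89.7, -112.6]
force: [0.8, 0.7, 0.7]
opening: 0.0133
t 1.15 pos [0.5136 0.2803 0.4019] F [0.8  0.67 0.69] open 0.0133 j [ 47.8  12.3 -11.2   0.1 -66.8  19. ]
tool axes (cols)
 [[-0.002 -0.394 -0.919]
 [-0.005 -0.919  0.394]
 [-1.     0.005 -0.   ]]
shift [ 0.0543  0.4842 -0.1992]
jaw yaw -113.2
turn [ 0.   -0.   -0.29]
```

```bash
python3 -m inch '[0,0.048,-0.02,0,0,0,0, 0,0.048,-0.02,0,0,0,0, 0,0.048,-0.02,0,0,0,0, 0,0.048,-0.02,0,0,0,0, 0,0.048,-0.02,0,0,0,0, 0,0.048,-0.02,0,0,0,0, 0,0.048,-0.02,0,0,0,0, 0,0.048,-0.02,0,0,0,0, 0,0.04,-0.016,0,0,0,0, 0.01,0.02,-0.01,0,0,0,0, 0,0,0,0,0,0,0]'; python3 - <<'E'
from h import *
go((.506,-.2435,.275))
snap('wrist','wrist1');snap('scene','scene1');snap('top','top1')
E
```

```text
clock: 2.52
tool_pos: [0.5074, -0.2197, 0.3925]
orientation: [76.9, 89.6, -126.5]
force: [-0.6, 0.7, 0.1]
opening: 0.0004
t 2.525 pos [ 0.5074 -0.2197  0.3925] F [-0.56  0.72  0.07] open 0.0004 j [ -3.    9.6 -16.    0.4 -64.6  69.4]
tool axes (cols)
 [[-0.004 -0.398 -0.917]
 [-0.006 -0.917  0.398]
 [-1.     0.007  0.002]]
shift [ 0.1177  0.0215 -0.0084]
jaw yaw -113.5
turn [-0.    0.09 -0.4 ]
```

View pics/wrist1.png

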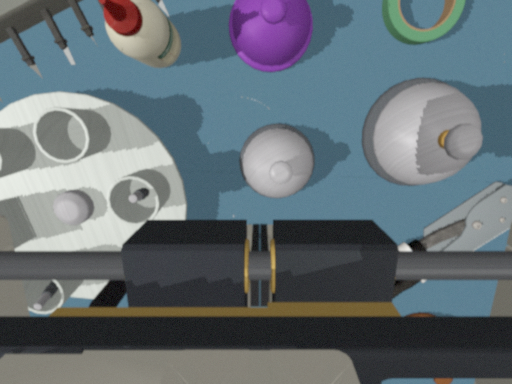

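View pics/scene1.png

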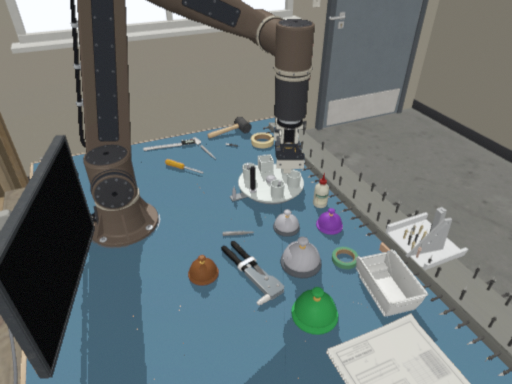

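The wrist view shows the small grey bell with its knob at (281,171); the purple decoy is at (272,25) and the larger bell at (420,130). Cross-check the knob position:

```bash
python3 - <<'E'
from h import *
v=V('wrist1');print(v.plane(281,171,.070),v.dep(281,171)); Q=v.cloud()
m=(Q[...,2]>.058)&(Q[...,2]<.09)&(np.hypot(Q[...,0]-.506,Q[...,1]+.243)<.03);print(m.sum(),Q[m].mean(0),Q[m].min(0),Q[m].max(0))
E
```

```text
[ 0.50739654 -0.2449551   0.07      ] [ 0.50779463 -0.24497149  0.07182434]
415 [ 0.50653406 -0.24389251  0.07036038] [ 0.49421451 -0.25537551  0.06470165] [ 0.51706669 -0.23228972  0.07493676]
```

```bash
python3 -m inch '[0.04,0.012,-0.004,0,0,-0.3,0, 0.04,0.01,-0.005,0,0,0,0, 0.03,0,0,0,0,0,0, 0,0,0,0,0,0,0, 0,0,0,0,0,0,0]'; python3 - <<'E'
from h import *
go((.5065,-.244,.243))
E
```

```text
clock: 3.3
tool_pos: [0.5103, -0.238, 0.286]
orientation: [-174.4, 89.5, -17.2]
force: [-0.3, 0.1, -0.1]
opening: 0.0003
t 3.3 pos [ 0.5103 -0.238   0.286 ] F [-0.35  0.13 -0.09] open 0.0003 j [ -5.   16.1 -22.8   0.1 -50.6  72.1]
tool axes (cols)
 [[ 0.008 -0.388 -0.921]
 [-0.002 -0.922  0.388]
 [-1.    -0.001 -0.008]]
shift [0.0429 0.0071 0.0015]
jaw yaw -112.9
turn [-0.   -0.47  0.05]
```

```bash
python3 -m inch '[0.015,0.006,0.001,0,-0.4,0,0, 0.01,0.001,0,0,0,0,0, 0.005,0,0,0,0,0,0, 0,0,0,0,0,0,0]'; python3 - <<'E'
from h import *
go((.5065,-.244,.243)); snap('scene','scene2')
s=V('scene2');cv2.imwrite('pics/scene2c.png',cv2.resize(s.c[130:270,215:345,::-1],None,fx=4.2,fy=4.2))
E
```

```text
clock: 3.8
tool_pos: [0.5075, -0.2441, 0.2567]
orientation: [-159.9, 89.7, -2.7]
force: [-0.9, 0.7, -0.3]
opening: 0.0003
t 3.8 pos [ 0.5075 -0.2441  0.2567] F [-0.85  0.7  -0.32] open 0.0003 j [ -5.8  18.1 -24.5  -0.  -47.1  73. ]
tool axes (cols)
 [[ 0.005 -0.387 -0.922]
 [-0.    -0.922  0.387]
 [-1.    -0.002 -0.005]]
shift [0.0137 0.0003 0.001 ]
jaw yaw -112.8
turn [-0.   -0.3   0.11]
```

View pics/scene2c.png

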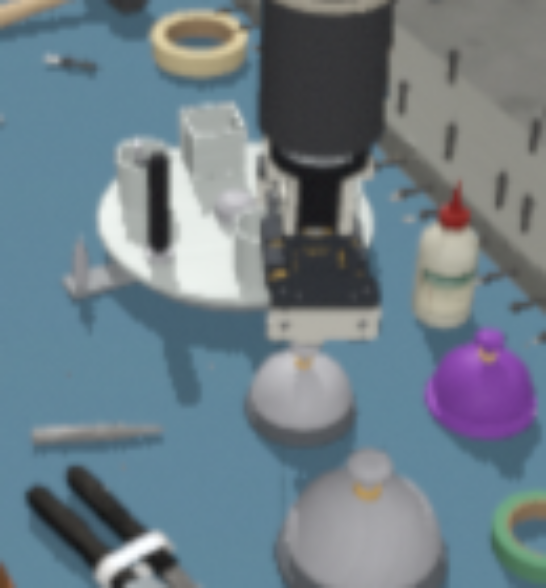

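The closed tips sit right over the small bell's knob, about 7 mm above it. I press in small rows.

```bash
python3 -m inch '[0.004,0,0.0005,0,0,0,0, 0.004,0,0,0,0,0,0, 0.003,0,0,0,0,0,0]'; python3 -m inch '[0.002,0,0,0,0,0,0,0.002,0,0,0,0,0,0]';python3 -m inch '[0.002,0,0,0,0,0,0,0.002,0,0,0,0,0,0]'
```

```text
clock: 4.22
tool_pos: [0.5074, -0.2439, 0.2462]
orientation: [-162.5, 89.6, -5.3]
force: [-0.8, 0.4, 3.1]
opening: 0.0002
clock: 4.47
tool_pos: [0.5075, -0.2439, 0.2429]
orientation: [-166.0, 89.6, -8.7]
force: [-6.3, 4.8, 22.4]
opening: 0.0004
clock: 4.72
tool_pos: [0.5074, -0.2438, 0.2429]
orientation: [-173.0, 89.5, -15.7]
force: [-8.6, 6.5, 25.3]
opening: 0.0
```

The force jumped from 3 N to about 25 N with z fixed at 0.0649 for the tip: the 7 mm stop. I release upward.

```bash
python3 -m inch '[-0.01,0,0,0,0,0,0, -0.02,0,0,0,0,0,0, -0.03,0,0,0,0,0,0, -0.04,0,0,0,0,0,0, -0.03,0,0,0,0,0,0, 0,0,0,0,0,0,0.0]'; python3 - <<'E'
from h import *
go((.466,-.045,.37)); s=snap('scene','scene3'); snap('wrist','wrist3');snap('top','top3')
s=V('scene3');cv2.imwrite('pics/scene3c.png',cv2.resize(s.c[130:270,215:345,::-1],None,fx=4.2,fy=4.2))
Q=V('wrist3').cloud();m=(Q[...,2]>.058)&(Q[...,2]<.09)&(np.hypot(Q[...,0]-.506,Q[...,1]+.243)<.03);print(m.sum(),Q[m].mean(0))
E
```

```text
clock: 5.48
tool_pos: [0.5066, -0.2435, 0.3768]
orientation: [-171.0, 89.5, -13.6]
force: [0.2, 0.1, -0.8]
opening: 0.0004
t 5.475 pos [ 0.5066 -0.2435  0.3768] F [ 0.2   0.15 -0.83] open 0.0004 j [ -5.7  11.  -16.4   0.1 -62.1  73. ]
tool axes (cols)
 [[ 0.009 -0.385 -0.923]
 [-0.002 -0.923  0.385]
 [-1.    -0.001 -0.009]]
shift [ 0.006  -0.1675  0.1139]
jaw yaw -112.7
turn [-0.   -0.53  0.08]
449 [ 0.50649578 -0.24419995  0.0703465 ]
```

View pics/scene3c.png

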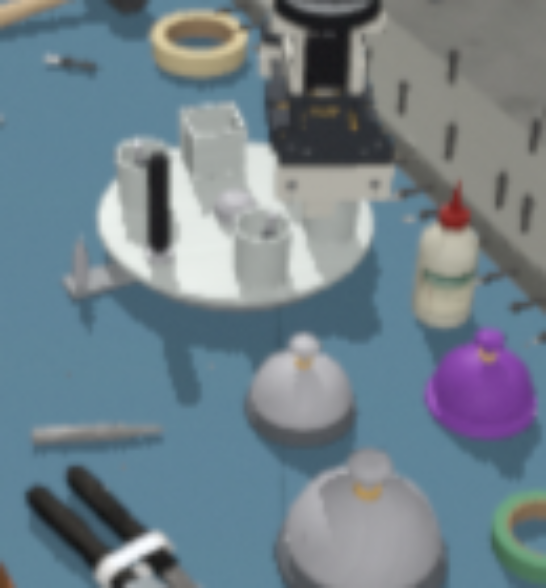

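View pics/wrist3.png

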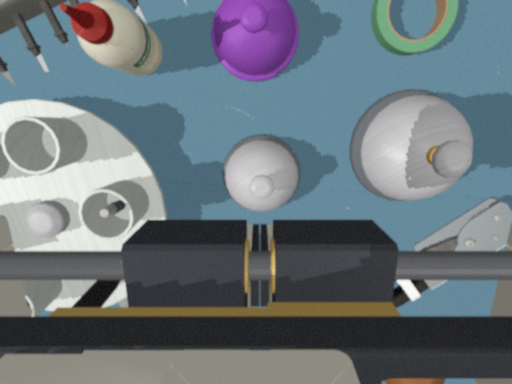

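The knob is back up: the wrist view shows it at (262,186) with a mean height of 70.3 mm, as before pressing. Now over the handle, opening.

```bash
python3 -m inch '[0,-0.04,0.027,0,-0.5,0,0.0876, 0,-0.04,0.027,0,0,0,0.0876, 0,-0.04,0.027,0,0,0,0.0876, 0,-0.03,0.02,0,0,0,0.0876, 0,-0.015,0.01,0,0,0,0.0876, 0,0,0,0,0,0,0.0876, 0,0,0,0,0,0,0.0876]'; python3 - <<'E'
from h import *
go((.466,-.0445,.283)); s=snap('scene','scene4')
s=V('scene4');cv2.imwrite('pics/scene4c.png',cv2.resize(s.c[100:240,205:335,::-1],None,fx=4.2,fy=4.2))
E
```

```text
clock: 6.5
tool_pos: [0.4646, -0.0434, 0.3655]
orientation: [19.6, 88.9, 176.8]
force: [0.5, 0.4, -0.5]
opening: 0.0647
t 6.5 pos [ 0.4646 -0.0434  0.3655] F [ 0.49  0.43 -0.46] open 0.0647 j [ 18.7   2.8 -27.4  -0.5 -60.8  48.7]
tool axes (cols)
 [[-0.019 -0.387 -0.922]
 [ 0.001 -0.922  0.387]
 [-1.     0.006  0.018]]
shift [ 0.0824 -0.0001 -0.0032]
jaw yaw -112.8
turn [-0.    1.02 -0.36]
```

View pics/scene4c.png

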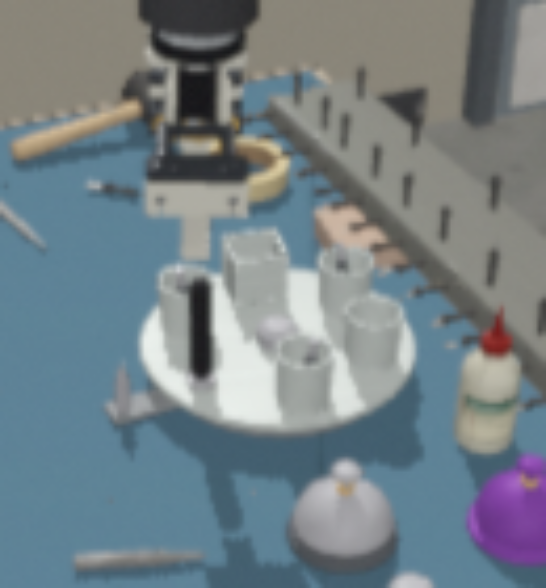

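```bash
python3 -m inch '[0,0,0,0,1,-0.3,0.0876, 0,0,0,0,0,0,0.0876, 0.03,0,-0.001,0,0,0,0.0876, 0.025,0,0,0,0,0,0.0876, 0.02,0,0,0,0,0,0.0876, 0.008,0,0,0,0,0,0.0876, 0,0,0,0,0,0,0.0876]'; python3 - <<'E'
from h import *
go((.466,-.0445,.281)); s=snap('scene','scene5')
s=V('scene5');cv2.imwrite('pics/scene5c.png',cv2.resize(s.c[100:240,205:335,::-1],None,fx=4.2,fy=4.2))
snap('wrist','wrist5')
E
```

```text
clock: 7.42
tool_pos: [0.4664, -0.0468, 0.2808]
orientation: [179.0, 89.8, -24.1]
force: [0.2, 0.6, -0.4]
opening: 0.0874
t 7.425 pos [ 0.4664 -0.0468  0.2808] F [ 0.2   0.59 -0.38] open 0.0874 j [ 18.5   8.2 -34.4   0.1 -47.3  48.3]
tool axes (cols)
 [[ 0.003 -0.392 -0.92 ]
 [-0.001 -0.92   0.392]
 [-1.     0.    -0.003]]
shift [-0.0002 -0.002   0.0013]
jaw yaw -113.1
turn [ 0.   -0.16 -0.  ]
```

View pics/scene5c.png

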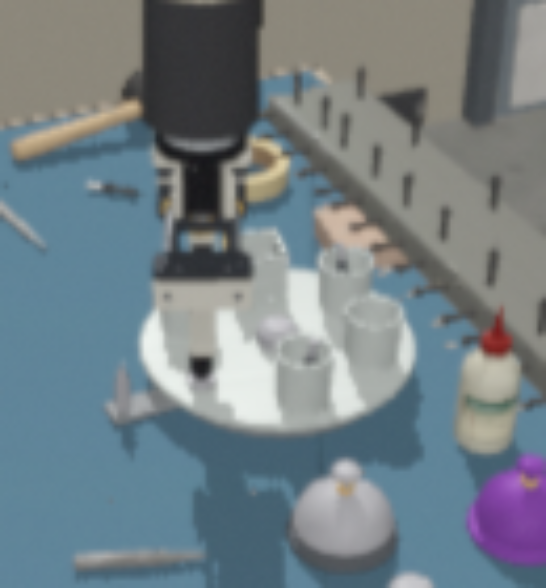

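View pics/wrist5.png

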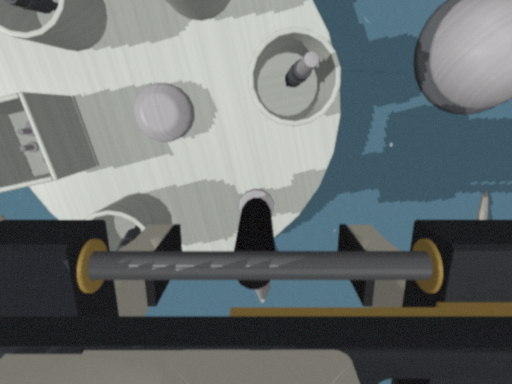

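The handle stands centred between the open jaws in the wrist view (column 257). I close gently.

```bash
python3 -m inch '[0,-0.001,0,0,0,0,0.06, 0,0,0,0,0,0,0.04, 0,0,0,0,0,0,0.03, 0,0,0,0,0,0,0.026, 0,0,0,0,0,0,0.02, 0,0,0,0,0,0,0.01, 0,0,0,0,0,0,0, 0,0,0,0,0,0,0, 0,0,0,0,0,0,0]'; python3 - <<'E'
from h import *
go((.466,-.0445,.281))
snap('wrist','wrist6')
E
```

```text
clock: 8.65
tool_pos: [0.4678, -0.0454, 0.2834]
orientation: [-155.3, 89.6, 1.7]
force: [1.0, 0.9, -1.3]
opening: 0.0212
t 8.65 pos [ 0.4678 -0.0454  0.2834] F [ 1.02  0.87 -1.27] open 0.0212 j [ 18.6   8.  -34.2   0.2 -47.3  48.2]
tool axes (cols)
 [[ 0.008 -0.391 -0.92 ]
 [ 0.    -0.92   0.391]
 [-1.    -0.003 -0.007]]
shift [ 0.0024 -0.0001  0.002 ]
jaw yaw -113.0
turn [-0.   -0.41  0.19]
```

View pics/wrist6.png

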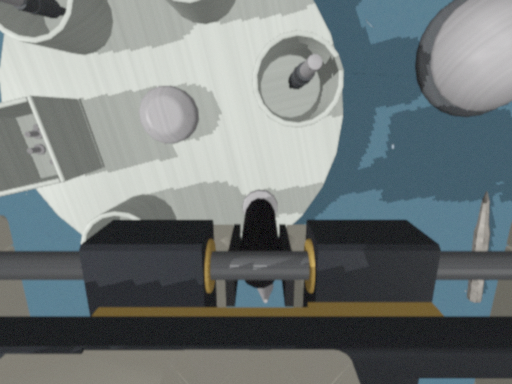

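Held: the opening stops at 21.2 mm on the 22 mm sleeve. Work out the arc, and check the clearance at the back of the bench.

```bash
cat >> h.py <<'E'
C=np.array([.5568,-.0128]); RAD=.095; PT=np.degrees(np.arctan2(-.0253-C[1],.3984-C[0]))%360
def arc(n,step):
    o=ctrl.get_obs(); M=R.from_euler('xyz',o['orientation'],degrees=True).as_matrix()
    g=o['tool_pos']+M[:,0]*.159; d=g[:2]-C; a=np.degrees(np.arctan2(d[1],d[0]))%360
    print('t',o['clock'],'grasp',g.round(4),'ang',a.round(1),'r',np.hypot(*d).round(4),'F',o['force'].round(1),'open',round(o['opening'],4),'goal',(PT+120).round(1))
    y=np.degrees(np.arctan2(M[1,1],M[0,1])); x=np.array([0,0,-1.]);Y=np.array([np.cos(np.radians(y)),np.sin(np.radians(y)),0]); print('level turn',np.degrees(R.from_matrix(M.T@np.c_[x,Y,np.cross(x,Y)]).as_rotvec()).round(2))
    for i in range(n):
        b=np.radians(a+(i+1)*step); c=np.radians(a+i*step)
        dd=RAD*np.array([np.cos(b)-np.cos(c),np.sin(b)-np.sin(c),0]); print((M.T@dd*1000).round(1),end=' ')
    print()
E
python3 - <<'E'
from h import *
arc(10,4)
Q=V('top0').cloud()
for x in np.arange(.64,.82,.02):
    m=(abs(Q[...,0]-x)<.01)&(abs(Q[...,1]+.09)<.12);print(x.round(2),Q[m][:,2].max().round(3) if m.any() else None)
E
```

```text
t 8.7 grasp [ 0.469  -0.0454  0.1244] ang 200.4 r 0.0937 F [0.4 0.  0.2] open 0.0208 goal 304.5
level turn [-0.   -0.4   0.18]
[ 0.   4.7 -4.7] [ 0.   4.3 -5. ] [ 0.   4.  -5.3] [ 0.   3.6 -5.6] [ 0.   3.2 -5.8] [ 0.   2.8 -6. ] [ 0.   2.3 -6.2] [ 0.   1.9 -6.4] [ 0.   1.4 -6.5] [ 0.   1.  -6.6] 
0.64 0.101
0.66 0.111
0.68 0.142
0.7 0.111
0.72 0.055
0.74 0.07
0.76 0.113
0.78 0.069
0.8 0.073
```

```bash
python3 -m inch '[0,0.0025,-0.0025,0,-0.4,0,0, 0,0.0047,-0.0049,0,0,0,0, 0,0.0044,-0.0051,0,0,0,0, 0,0.004,-0.0053,0,0,0,0, 0,0.0037,-0.0056,0,0,0,0, 0,0.0033,-0.0058,0,0,0,0]'; python3 -c "
from h import *
arc(10,4)"
```

```text
clock: 9.45
tool_pos: [0.4882, -0.0791, 0.2834]
orientation: [-108.4, 89.6, 48.6]
force: [3.7, 3.7, -2.6]
opening: 0.0212
t 9.45 grasp [ 0.4888 -0.0784  0.1244] ang 224.0 r 0.0944 F [ 3.7  3.7 -2.6] open 0.0212 goal 304.5
level turn [-0.   -0.11  0.34]
[-0.   2.4 -6.2] [ 0.   1.9 -6.3] [ 0.   1.5 -6.5] [ 0.   1.  -6.5] [ 0.   0.6 -6.6] [ 0.   0.1 -6.6] [ 0.  -0.3 -6.6] [ 0.  -0.8 -6.6] [ 0.  -1.3 -6.5] [ 0.  -1.7 -6.4]
```

```bash
python3 -m inch '[0,0.0024,-0.0062,0,0,0.3,0, 0,0.0019,-0.0063,0,0,0,0, 0,0.0015,-0.0065,0,0,0,0, 0,0.001,-0.0065,0,0,0,0, 0,0.0006,-0.0066,0,0,0,0, 0,0.0001,-0.0066,0,0,0,0, 0,-0.0003,-0.0066,0,0,0,0, 0,-0.0008,-0.0066,0,0,0,0]'; python3 -c "
from h import *
arc(10,4)"
```

```text
clock: 10.45
tool_pos: [0.5367, -0.1065, 0.2834]
orientation: [-124.2, 89.8, 32.7]
force: [0.9, 5.6, 0.1]
opening: 0.0211
t 10.45 grasp [ 0.5371 -0.1062  0.1244] ang 258.1 r 0.0955 F [0.9 5.6 0.1] open 0.0211 goal 304.5
level turn [-0.   -0.09  0.14]
[ 0.  -1.5 -6.5] [ 0.  -2.  -6.3] [ 0.  -2.4 -6.2] [ 0.  -2.8 -6. ] [ 0.  -3.2 -5.8] [ 0.  -3.6 -5.6] [ 0.  -4.  -5.3] [ 0.  -4.4 -5. ] [ 0.  -4.7 -4.7] [ 0.  -5.  -4.3]
```

```bash
python3 -m inch '[0,-0.0022,-0.0063,0,0,0.1,0, 0,-0.0024,-0.0062,0,0,0,0, 0,-0.0026,-0.0061,0,0,0,0, 0,-0.003,-0.006,0,0,0,0, 0,-0.0034,-0.0058,0,0,0,0, 0,-0.0037,-0.0055,0,0,0,0, 0,-0.0041,-0.0052,0,0,0,0, 0,-0.0035,-0.0038,0,0,0,0, 0,0,0,0,0,0,0]'; python3 - <<'E'
from h import *
arc(8,2)
for n in('top','wrist','scene'): snap(n,n+'7')
v=V('top7');cv2.imwrite('pics/top7c.png',cv2.resize(v.c[100:220,160:300,::-1],None,fx=4.2,fy=4.2,interpolation=cv2.INTER_CUBIC))
v=V('scene7');cv2.imwrite('pics/scene7c.png',cv2.resize(v.c[130:270,215:345,::-1],None,fx=4.2,fy=4.2,interpolation=cv2.INTER_CUBIC))
E
```

```text
clock: 11.58
tool_pos: [0.591, -0.1022, 0.2834]
orientation: [90.4, 89.8, -112.6]
force: [-0.1, -0.6, 1.1]
opening: 0.021
t 11.575 grasp [ 0.5908 -0.1026  0.1244] ang 290.7 r 0.0961 F [-0.1 -0.6  1.1] open 0.021 goal 304.5
level turn [ 0.   -0.   -0.17]
[-0.  -2.3 -2.4] [-0.  -2.4 -2.3] [-0.  -2.5 -2.2] [-0.  -2.6 -2.1] [-0.  -2.6 -2. ] [-0.  -2.7 -1.9] [-0.  -2.8 -1.8] [-0.  -2.8 -1.7]
```

View pics/top7c.png

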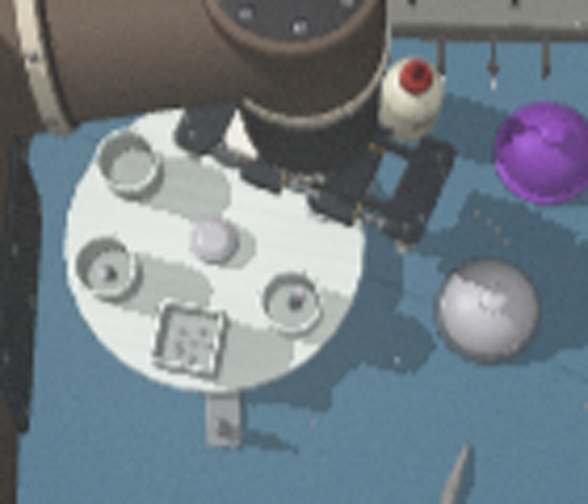

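View pics/scene7c.png

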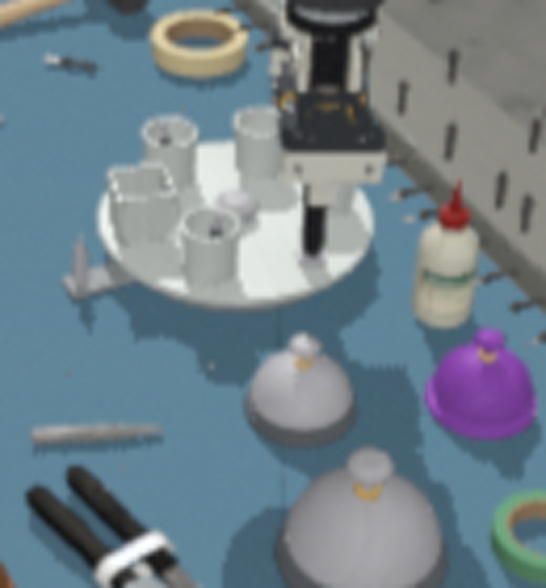

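The top view is clear here: the square pot's mouth is around (190,341) in the crop and the tongue/pointer at (224,420). Measure the remaining angle.

```bash
cat > ang.py <<'E'
from h import *
import sys
def meas(name):
    v=V(name);Q=v.cloud()
    # mouth rim of square pot: high points 0.072..0.09 in the front sector
    d=Q[...,:2]-C; a=np.degrees(np.arctan2(d[...,1],d[...,0]))%360; r=np.hypot(d[...,0],d[...,1])
    m=(Q[...,2]>.066)&(Q[...,2]<.092)&(r>.045)&(r<.13)&(abs(a-180)<28)
    cn=np.vstack(cv2.findContours(m.astype(np.uint8),0,cv2.CHAIN_APPROX_NONE)[0])[:,0]
    W=np.array([v.plane(x,y,.082)[:2] for x,y in cn]).astype(np.float32)
    rc=cv2.minAreaRect(W*1000); print('rim rect',rc)
    p=np.array(rc[0])/1000-C; print('pot ang',np.degrees(np.arctan2(p[1],p[0]))%360,'r',np.hypot(*p))
    m=(Q[...,2]>.004)&(Q[...,2]<.07)&(r>.132)&(r<.175)&(abs(a-184)<25)
    W=Q[m][:,:2]; print('tongue',m.sum(),W.mean(0),'ang',np.degrees(np.arctan2(*(W.mean(0)-C)[::-1]))%360, 'PT',PT)
meas(sys.argv[1])
E
python3 ang.py top7
```

```text
rim rect ((469.68536376953125, 1.8346004486083984), (53.35659408569336, 52.97366714477539), 80.25787353515625)
pot ang 170.4637854133209 r 0.08833533480922175
tongue 108 [ 0.40687636 -0.02149666] ang 183.31985234366883 PT 184.51209647789682
```

Pot at 170.5° (radius 88.3 mm and size 53 mm agree, and the rim's edges give 170.3°). Pointer is at about 184°, so 13.5° remain.

```bash
python3 -m inch '[0,-0.0023,-0.0024,0,0,-0.15,0, 0,-0.0033,-0.0032,0,0,0,0, 0,-0.0035,-0.003,0,0,0,0, 0,-0.0036,-0.0028,0,0,0,0, 0,-0.0028,-0.0019,0,0,0,0, 0,-0.001,-0.0006,0,0,0,0, 0,0,0,0,0,0,0, 0,0,0,0,0,0,0]'; python3 - <<'E'
from h import *
arc(3,2)
for n in('top','scene'): snap(n,n+'8')
v=V('top8');cv2.imwrite('pics/top8c.png',cv2.resize(v.c[100:220,160:300,::-1],None,fx=4.2,fy=4.2,interpolation=cv2.INTER_CUBIC))
E
python3 ang.py top8
```

```text
clock: 12.72
tool_pos: [0.611, -0.0924, 0.2834]
orientation: [95.9, 90.0, -107.2]
force: [0.8, -1.6, 0.7]
opening: 0.021
t 12.725 grasp [ 0.6109 -0.0925  0.1244] ang 304.2 r 0.0963 F [ 0.8 -1.6  0.7] open 0.021 goal 304.5
level turn [ 0.   -0.   -0.04]
[-0.  -2.8 -1.7] [-0.  -2.9 -1.6] [-0.  -2.9 -1.5] 
rim rect ((468.3704528808594, -19.325180053710938), (54.17176055908203, 50.32187271118164), 1.4513318538665771)
pot ang 184.22018368902496 r 0.08866996548115744
tongue 104 [ 0.40651788 -0.02423314] ang 184.35055850492446 PT 184.51209647789682
```

View pics/top8c.png

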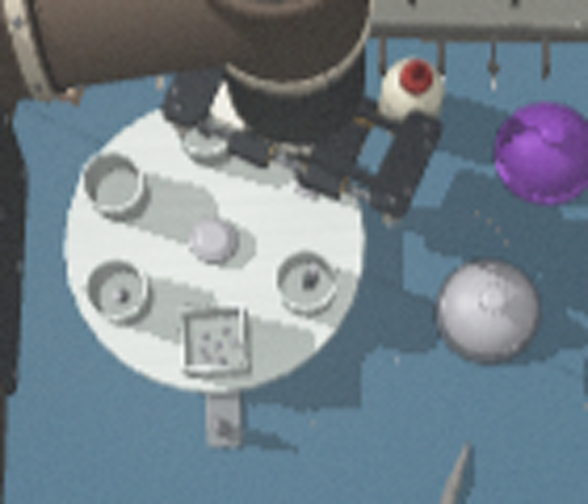

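View pics/scene8.png

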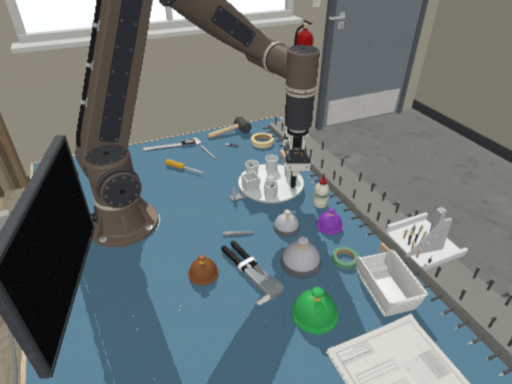

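The square pot (crop 215,342) is lined up with the pointer (224,430): 184.2° against about 184.4°. The bottle, punch and tape stand where they were. I hold briefly, then hand in.

```bash
python3 -m inch '[0,0,0,0,0,0,0, 0,0,0,0,0,0,0, 0,0,0,0,0,0,0, 0,0,0,0,0,0,0]'; python3 - <<'E'
from h import *
snap('top','top9'); arc(1,1)
E
python3 ang.py top9; python3 -c "
from plant import ctrl
print(ctrl.close_job())"
```

```text
clock: 13.32
tool_pos: [0.6109, -0.0924, 0.2834]
orientation: [114.5, 90.0, -88.6]
force: [1.4, -0.9, -0.1]
opening: 0.021
t 13.375 grasp [ 0.6109 -0.0925  0.1244] ang 304.1 r 0.0963 F [ 1.5 -2.  -0.7] open 0.0212 goal 304.5
level turn [ 0.   -0.01 -0.03]
[-0.  -1.4 -0.9] 
rim rect ((468.3472595214844, -19.334104537963867), (54.218589782714844, 50.338531494140625), 1.4513318538665771)
pot ang 184.2248306577772 r 0.08869375299463131
tongue 106 [ 0.40604728 -0.02221489] ang 183.57362646437767 PT 184.51209647789682
the job is handed in; nothing more can be done
None
```

The bell was rung, the square pot was turned to the front pointer, and the job was handed in at about 13.4 s of the 51 s with the handle still gripped. `close_job()` gives no verdict, so what follows rests on my own measurements.

- **Bell:** I pressed the smaller grey bell with closed fingers. The fingertips stopped at 64.9 mm, which matches the 7 mm stop, and the force rose to about 25 N. After release the knob measured 70.3 mm mean height, the same as before pressing (70.4 mm).
- **Carousel:** I gripped the handle (opening 21 mm on the 22 mm sleeve) and turned it about 104° counterclockwise.
- **Alignment:** The last check put the pot at 184.2°. The pointer's direction read between 183.3° and 184.5° depending on the measurement, so the error is at most about 1° (1.5 mm) against the 12 mm allowed. Two readings 0.65 s apart agreed, so the table is still.
- **Loose things:** By eye, the bottle, punch and tape look unmoved in the last pictures. I did not measure their positions, and I did not check the screwdriver closely.

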